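# Clamp a sawn blank in the holding jig

### The job

Clamp the loose wooden blank lengthwise in the jig: loosen the red clamp knob, slide the blue jaw along its track until it has pushed the blank squarely and fully home against the fixed dark wooden end stop, with no gap left at either end, then turn the knob back fully tight so that the jaw is locked. Leave the pencil, the offcuts and the hammer where they lie.

Things in the scene. Friction and masses are not known exactly. Their poses are not given: they have to be found in the camera images.
- jig: the holding jig, fixed to the bench: a grey laminated bed 160 (x) x 480 (y) x 18 mm thick. Origin: centre of its underside, on the bench top; its y axis runs along the track towards the end stop, z up, x across (away from the robot at yaw 0). An aluminium track 30 mm wide and 14 mm high lies on the bed at x = +45 mm. The dark wooden end stop, 140 x 45 x 34 mm high, stands across the bed near its +y end; its flat face towards the jaw is at y = +190 mm. Bed surface at z = 18 mm
- end_stop_face (a point): point on the end stop's flat face, 40 mm above the bench, at jig x = -20 mm; axes parallel to the jig's
- jaw (a joint): position of the blue jaw along the track, m, growing towards the end stop, range 0 to 0.20; the jaw's flat face is at jig y = -0.140 + this value, so with the 170 mm blank tight between jaw and end stop it reads 0.160. Slides with about 1.5 N friction (plus 8 N per m/s) when the knob is loose; when the knob is tight the brake holds it against more than 40 N
- jaw_face (a point): on the blue jaw's flat pressing face that looks to jig +y, 40 mm above the bench, in line with jig x = -20 mm; axes parallel to the jig's. The jaw is a steel arm 80 (jig x, -65 to +15 mm) x 24 (y) mm, from 20 to 53 mm above the bench, over the bed; beside it on the track is its saddle, 60 (jig x +15 to +75) x 50 mm, top 53 mm above the bench, carrying the knob
- jaw_back (a point): centre of the jaw arm's back face (yellow strip), which looks to jig -y, 40 mm above the bench and at jig x = -25 mm; the place to push the jaw towards the end stop. The saddle sticks out 26 mm further back than this face, beginning 40 mm to the +x side of this point
- clamp_knob (a joint): turn of the red clamp knob, rad: 0 = fully tight (clockwise stop seen from above), growing anticlockwise to 1.3 = fully loose. The brake pad grips below about 0.65 and ever harder towards 0; turning takes about 0.07 Nm, up to about 0.15 Nm near tight; it stays where it is left
- knob_grip (a point): centre of the red knob's grip bar, on the vertical turning axis, 80 mm above the bench. The bar is 56 mm long along this point's x axis, 14 mm thick along its y axis, 30 mm tall (65 to 95 mm above the bench); below it only a thin round stem of radius 6.5 mm, with a flat washer on the saddle, so fingertips may reach 8 mm below the bar. The axis stands 30 mm behind the jaw's face, at jig x = +45 mm. Knob reading 0 puts the bar at -0.62 rad from the jig's x axis
- blank: the loose sawn wooden blank, 70 (x) x 170 (y) x 24 mm, 200 g, pale with pencil lines on top, lying on the bed between jaw and end stop, with gaps at both ends, slightly skew. Origin: centre of its underside; fully home its origin is at jig y = +105 mm, z = 18 mm
- pencil: bystander: yellow pencil 160 mm long and 7 mm thick on the bench at the robot's side of the jig; origin under its centre
- offcuts: bystander: two stuck-together offcut boards, 75 x 150 x 50 mm high in all, on the bench beyond the end-stop end of the jig; origin under the centre
- hammer: bystander: hammer 260 mm long on the bench beyond the jig's far side; origin under its centre
Not all that is in view belongs to the job. Leave any green or purple look-alike of the blank alone.

How it is judged:
By the outcome, as a careful person would: the job done as asked, in the order asked, and still so for the second after the job is handed in, with the robot touching nothing.
It also fails if it takes over 72 s, if anything falls off the work surface, if the arm or the gripper's body presses on something with over 40 N, if the wrist force passes 120 N, or if a joint passes its speed limit or range.

### The arm

A 7-joint arm with a two-finger parallel gripper is mounted at the origin on the work surface. World frame = base frame: x ahead of the robot, y to its left, z up, the work surface at z = 0. Lengths are in m, angles in rad, forces in N, time in s.
With the tool pointing down it reaches from about 0.4 to 0.75 m from the base axis. Payload 19.5 kg.
Tool frame: the origin (TCP) lies between the finger pads; the fingertips stand 17 mm ahead of it and the grasp point (between the pads) lies 2 mm behind it (manip.tip_reach is the distance from the TCP to the fingertips, in m); z points along the fingers, y is the direction in which the jaws open and shut (so a half turn about z gives the same grasp; the last joint's range is limited). The gripper opens to 85 mm and grips with 20 to 120 N. Pads are 22 mm wide; open, the fingers measure 114 mm over their backs; the gripper's body (76 mm by 85 mm) begins 54 mm behind the grasp point. The pads swing forward as they close: fully open they stand 13 mm farther back than shut.
Start: joints at [-1.345, 0.707, -0.028, 1.485, 0.022, 0.951, -0.075], TCP at [0.152, 0.554, 0.248] pointing down, gripper open.
Joint ranges: [-2.71, 2.71], [-0.32, 2.16], [-1.57, 1.52], [0, 2.45], [-1.46, 4.6], [0, 2.02], [-2.83, 2.83]. Speed limits (rad/s): [1.89, 1.89, 2.57, 2.57, 3.01, 3.01, 3.01].

### API

Orientations are given as a rotation vector (axis times angle).
In Python, from cell import manip, eyes gives the robot as it stands.
- The arm moves only by the shell command python3 -m jog 'ROWS' [OPENING] [FORCE]. ROWS is JSON, a list of rows, each a list of 6 numbers: the shift along the world's x, y, z in cm, then the turn, a rotation vector about the world's x, y, z in rad. A call has 1 to 5 rows; each row is the pose to reach, as a shift and turn from the pose commanded when the call began; what a row does not reach only later rows make up. A row lasts 1/12 s, in which the tool goes at most 41.7 mm and 7.16 degrees, less where a joint would pass 70% of its speed; a pose out of reach is approached as far as the arm can. A call with a gripper value outside its range is refused whole. OPENING is the closure, from -1 (fully open) to 1 (shut), set as the call begins (- or left out, the last holds). The fingers move at their own pace and stop on an object; FORCE is the grip in N (left out, the last holds). Time passes only in rows, so rows that repeat a pose let the fingers close. It gives the time, the measured TCP pose, the force and the opening at its end, in the units of the state.
- manip.read_state(): the state, without advancing time (a new reading comes with each control period).
- eyes.read_camera(name): name is "side" or "top"; returns the picture (420x560x3 uint8, red, green, blue); there is no depth.
- eyes.calibration(name): a dict with "intrinsics" (3x3 intrinsics, pixels), "dist" ([k1, k2, p1, p2, k3] as OpenCV has them; the pictures are not rectified), "extrinsics" (4x4, takes a point from camera to world coordinates). Camera axes: x right, y down, z forward; pixel columns grow to the right and rows downward; lengths in m; the calibration is good to about 2 mm. A picture is of the moment at which its call begins. calibration takes no time and is no camera call.
- manip.hand_in(): hands the job in, once; it reports no verdict.
The state is a dict: "clock": time; "qpos": joint angles; "joint_velocities": joint speeds; "tau": joint torques, N m; "position": TCP position; "eef_rot": TCP orientation; "wrist_force": force on the tool from outside, world axes, zero at the start; "wrist_torque": the same for the moment, N m; "opening": opening from 0.0 (shut) to 1.0 (fully open).
Only numpy, scipy, OpenCV 4.12 (cv2) and the standard library are available. Lean on these libraries where they do the work, as an engineer would, in place of code of your own. Each camera call takes 0.05 s, during which the arm holds its last target. There are 200 camera calls.

## Working session

There is one attempt and no reset: what is moved stays moved. The work goes in short steps, Python scripts to look and compute and a shell command to move; the robot and the scene stay as the last step left them, time stands still between calls to the robot, and variables do not carry over. Pictures are saved under pics/ and viewed, about 8 in all and at most 12, crops included, and the job is handed in when it is done.

```bash
mkdir -p pics; ls; python3 - <<'E'
from cell import manip, eyes
import cv2, numpy as np
np.set_printoptions(precision=4,suppress=True)
for n in("top","side"):
    cv2.imwrite(f"pics/{n}0.png",eyes.read_camera(n)[...,::-1]); c=eyes.calibration(n); print(n,np.array(c["intrinsics"]),c["dist"],np.array(c["extrinsics"]),sep="\n")
s=manip.read_state(); print({k:np.round(v,3) for k,v in s.items()}, manip.tip_reach)
E
```

```text
pics
top
[[531.6769   0.     280.846 ]
 [  0.     531.6769 208.5286]
 [  0.       0.       1.    ]]
[0.0222 0.     0.     0.     0.    ]
[[ 0.0095 -0.9844  0.1755  0.3673]
 [-0.9999 -0.0117 -0.0116  0.128 ]
 [ 0.0135 -0.1754 -0.9844  1.0684]
 [ 0.      0.      0.      1.    ]]
side
[[419.6751   0.     278.0778]
 [  0.     419.6751 213.8844]
 [  0.       0.       1.    ]]
[-0.0742  0.      0.      0.      0.    ]
[[ 0.8635 -0.2559  0.4347  0.1887]
 [-0.5039 -0.3976  0.7668 -0.5063]
 [-0.0234 -0.8811 -0.4723  0.4744]
 [ 0.      0.      0.      1.    ]]
{'clock': np.float64(0.1), 'qpos': array([-1.345,  0.707, -0.028,  1.485,  0.022,  0.951, -0.076]), 'joint_velocities': array([-0.001, -0.002, -0.001, -0.   , -0.002,  0.001,  0.   ]), 'tau': array([  0.002, -88.428,   1.237, -23.646,   0.017,   0.005,  -0.   ]), 'position': array([0.152, 0.554, 0.248]), 'eef_rot': array([-0.419, -3.113,  0.001]), 'wrist_force': array([-0.473, -0.092, -0.372]), 'wrist_torque': array([ 0.004,  0.013, -0.019]), 'opening': np.float64(1.0)} 0.017
```

View pics/top0.png

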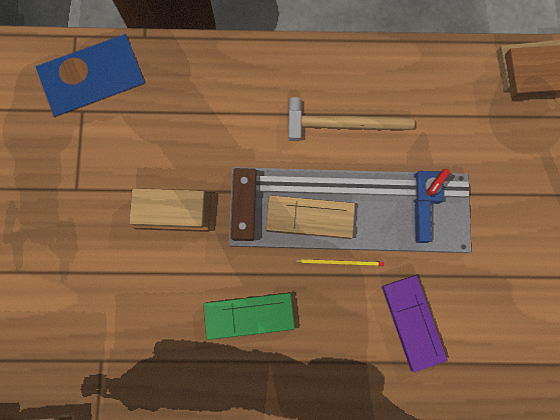

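View pics/side0.png

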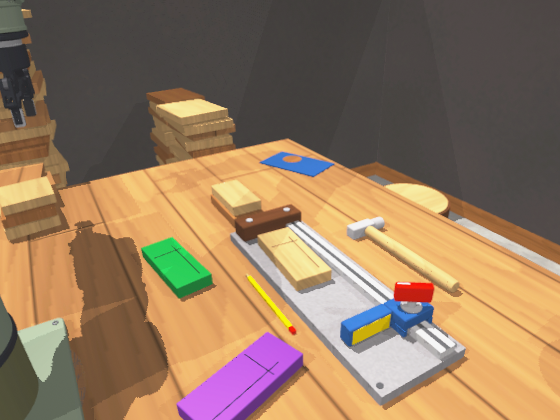

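Top view, candidates:
- Red: knob (438,182), pencil tip (381,264). I choose the knob.
- Blue: jaw (425,205), notebook (90,75). I choose the jaw.
- Blank: pale block on the bed with pencil lines (311,216). The offcuts (170,208), green block (250,315) and purple block (415,322) are not it.

The knob bar points about -0.6 rad, so it looks tight.

```bash
cat > h.py <<'E'
from cell import manip, eyes
import cv2, numpy as np
np.set_printoptions(precision=4,suppress=True)
def cast(cam,px,z):
    c=eyes.calibration(cam);K=np.array(c["intrinsics"]);T=np.array(c["extrinsics"])
    p=cv2.undistortPoints(np.array(px,float).reshape(-1,1,2),K,np.array(c["dist"])).reshape(-1,2)
    d=np.c_[p,np.ones(len(p))]@T[:3,:3].T
    return T[:3,3]+d*((z-T[2,3])/d[:,2])[:,None]
def proj(cam,P):
    c=eyes.calibration(cam);T=np.linalg.inv(np.array(c["extrinsics"]))
    return cv2.projectPoints(np.array(P,float).reshape(-1,1,3),cv2.Rodrigues(T[:3,:3])[0],T[:3,3],np.array(c["intrinsics"]),np.array(c["dist"]))[0].reshape(-1,2)
def mask(im,name,box):
    r,g,b=[im[...,i].astype(int) for i in range(3)]
    m={"red":(r>130)&(g<70)&(b<70),"blue":(b>90)&(b>r+50)&(b>g+30),"grey":(abs(r-g)<18)&(abs(g-b)<22)&(r>90),
       "dark":(r<125)&(r>g+20)&(r>40)&(g<75),"pale":(r>150)&(g>120)&(b>70)&(r>b+35)}[name]
    o=np.zeros(m.shape,np.uint8);x0,y0,x1,y1=box;o[y0:y1,x0:x1]=m[y0:y1,x0:x1]
    return o
def big(m):
    return max(cv2.findContours(m,cv2.RETR_EXTERNAL,cv2.CHAIN_APPROX_NONE)[0],key=cv2.contourArea)
def rect(cam,m,z):   # min-area rectangle of the largest blob, in world on plane z: centre, sizes, long-axis angle
    w=cast(cam,big(m).reshape(-1,2),z)[:,:2]
    b=cv2.boxPoints(cv2.minAreaRect((w*1000).astype(np.float32)))/1000
    e=[b[1]-b[0],b[2]-b[1]];e.sort(key=lambda v:-np.hypot(*v));a=np.arctan2(e[0][1],e[0][0])
    return b.mean(0),[np.hypot(*v) for v in e],(a+np.pi/2)%np.pi-np.pi/2,b
E
python3 - <<'E'
from h import *
im=eyes.read_camera("top")
g=cv2.morphologyEx(mask(im,"grey",(220,160,480,260)),cv2.MORPH_CLOSE,np.ones((9,9)))
for n,m,z in [("grey",g,.018),("stop",mask(im,"dark",(222,160,264,248)),.052),("blank",mask(im,"pale",(262,190,360,242)),.042),("knob",mask(im,"red",(415,160,460,200)),.095),("jaw",mask(im,"blue",(405,165,460,250)),.053),("arm",mask(im,"blue",(405,203,445,250)),.053)]:
    c,s,a,b=rect("top",m,z);print(n,c,s,a,'\n',b)
crop=im[155:275,220:480];cv2.imwrite("pics/crop.png",cv2.resize(crop[...,::-1],None,fx=3,fy=3))
E
```

```text
grey [ 0.5551 -0.0228] [np.float32(0.48117226), np.float32(0.16208985)] 1.5548431 
 [[ 0.4702 -0.262 ]
 [ 0.6323 -0.2646]
 [ 0.64    0.2165]
 [ 0.4779  0.2191]]
stop [0.5575 0.1893] [np.float32(0.13927668), np.float32(0.04295297)] -0.012269616 
 [[0.4876 0.1687]
 [0.6268 0.167 ]
 [0.6274 0.2099]
 [0.4881 0.2117]]
blank [0.5362 0.0584] [np.float32(0.16796276), np.float32(0.06812256)] 1.490512 
 [[ 0.4956 -0.0226]
 [ 0.5635 -0.028 ]
 [ 0.5769  0.1394]
 [ 0.509   0.1449]]
knob [ 0.5972 -0.1809] [np.float32(0.054973546), np.float32(0.012701429)] -0.63305277 
 [[ 0.5713 -0.1698]
 [ 0.6156 -0.2023]
 [ 0.6231 -0.1921]
 [ 0.5788 -0.1595]]
jaw [ 0.558  -0.1752] [np.float32(0.13762988), np.float32(0.04878289)] -0.035418868 
 [[ 0.4884 -0.1971]
 [ 0.6259 -0.202 ]
 [ 0.6277 -0.1532]
 [ 0.4901 -0.1484]]
arm [ 0.5264 -0.1613] [np.float32(0.07353649), np.float32(0.023359682)] -0.03574598 
 [[ 0.4893 -0.1717]
 [ 0.5628 -0.1743]
 [ 0.5636 -0.151 ]
 [ 0.4901 -0.1483]]
```

View pics/crop.png

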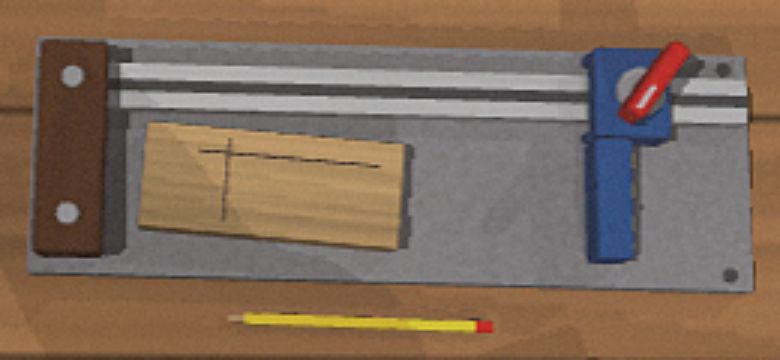

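The crop confirms the choice: knob at crop (655,80), jaw arm (610,200), and the skew blank with a gap at each end. Next I work out the tool yaw.

```bash
cat > st.py <<'E'
from h import *
from scipy.spatial.transform import Rotation as R
def st(t=(0.5972,-0.1809),want=None):
    s=manip.read_state();r=R.from_rotvec(s["eef_rot"]).as_matrix()
    print("t",round(s["clock"],2),"p",np.array(s["position"]),"yaw_y",np.arctan2(r[1,1],r[0,1]),"z",r[:,2],"f",np.array(s["wrist_force"]),"M",np.array(s["wrist_torque"]),"op",s["opening"]);print(np.array(s["qpos"]))
if __name__=="__main__": st()
E
python3 st.py; python3 -m jog '[[4,-1,0,0,0,0],[8,-3,0,0,0,0],[11,-6,0,0,0,0],[14,-9,0,0,0,0],[17,-12,0,0,0,0]]' -1; python3 st.py
```

```text
t 0.15 p [0.1521 0.5543 0.248 ] yaw_y 1.3029966783132068 z [-0.0002 -0.0008 -1.    ] f [ 0.0783 -0.8736 -0.2309] M [ 0.0378  0.005  -0.003 ] op 0.9941483320323372
[-1.3447  0.7069 -0.0276  1.4849  0.022   0.9509 -0.0755]
clock: 0.57
position: [0.3196, 0.4365, 0.2481]
eef_rot: [-0.419, -3.113, 0.001]
wrist_force: [1.5, 0.2, 0.4]
opening: 1.001
t 0.57 p [0.3196 0.4365 0.2481] yaw_y 1.3030897576366822 z [-0.0002 -0.0005 -1.    ] f [1.472  0.1971 0.4187] M [ 0.0728 -0.0668  0.0009] op 1.0005648741080697
[-0.9651  0.6551 -0.0613  1.6096  0.0486  0.8789  0.2584]
```

```bash
python3 -m jog '[[3,-3.4,0,0,0,-0.08],[5,-6.8,0,0,0,-0.16],[7,-10.2,0,0,0,-0.24],[9,-13.6,0,0,0,-0.32],[11,-17,0,0,0,-0.365]]' -1;python3 -m jog '[[2,-4,0,0,0,0],[4,-7.5,0,0,0,0],[6,-11,0,0,0,0],[8,-14.5,0,0,0,0],[10,-18,0,0,0,0]]';python3 -m jog '[[1.2,-4,0,0,0,0],[2.5,-8,0,0,0,0],[4,-12,0,0,0,0],[5.5,-16,0,0,0,0],[6.8,-20,0,0,0,0]]';python3 -m jog '[[0,-3,-2,0,0,0],[0,-6.7,-4,0,0,0],[0,-6.7,-6,0,0,0],[0,-6.7,-6,0,0,0],[0,-6.7,-6,0,0,0]]'; python3 st.py
```

```text
clock: 0.98
position: [0.4291, 0.2663, 0.2483]
eef_rot: [-0.984, -2.983, 0.0]
wrist_force: [0.8, 0.6, 1.0]
opening: 1.0
clock: 1.4
position: [0.5291, 0.086, 0.2483]
eef_rot: [-0.978, -2.985, 0.0]
wrist_force: [0.3, 0.8, 0.9]
opening: 1.004
clock: 1.82
position: [0.5959, -0.1111, 0.2482]
eef_rot: [-0.977, -2.985, -0.0]
wrist_force: [0.8, 0.3, -0.9]
opening: 0.996
clock: 2.23
position: [0.5953, -0.1755, 0.1879]
eef_rot: [-0.977, -2.984, -0.001]
wrist_force: [0.5, -0.5, 0.6]
opening: 0.995
t 2.23 p [ 0.5953 -0.1755  0.1879] yaw_y 0.9380457630288902 z [-0.0014  0.0009 -1.    ] f [ 0.5021 -0.5204  0.5784] M [ 0.029   0.0115 -0.0218] op 0.9954988338434632
[ 0.262   0.8481 -0.0576  1.3791  0.0537  0.9176  1.1291]
```

```bash
python3 -m jog '[[0.2,-0.5,-2,0,0,0],[0.2,-0.5,-4,0,0,0],[0.2,-0.5,-6,0,0,0],[0.2,-0.5,-6,0,0,0],[0.2,-0.5,-6,0,0,0]]'; python3 st.py; python3 - <<'E'
from h import *
a=eyes.read_camera("side");b=eyes.read_camera("top")
a=cv2.resize(a[180:420,260:500],(480,480));b=cv2.resize(b[120:270,360:510],(320,320))
o=np.zeros((480,800,3),np.uint8);o[:,:480]=a;o[:320,480:]=b
cv2.imwrite("pics/near.png",o[...,::-1])
E
```

```text
clock: 2.65
position: [0.598, -0.1801, 0.1294]
eef_rot: [0.976, 2.986, 0.0]
wrist_force: [-0.6, -0.3, 0.6]
opening: 1.001
t 2.65 p [ 0.598  -0.1801  0.1294] yaw_y 0.9392547290571075 z [ 0.0003  0.0001 -1.    ] f [-0.583  -0.3307  0.554 ] M [-0.0158 -0.0219  0.0244] op 1.0013572553178276
[ 0.2671  0.928  -0.0558  1.4194  0.0622  0.7956  1.1293]
```

View pics/near.png

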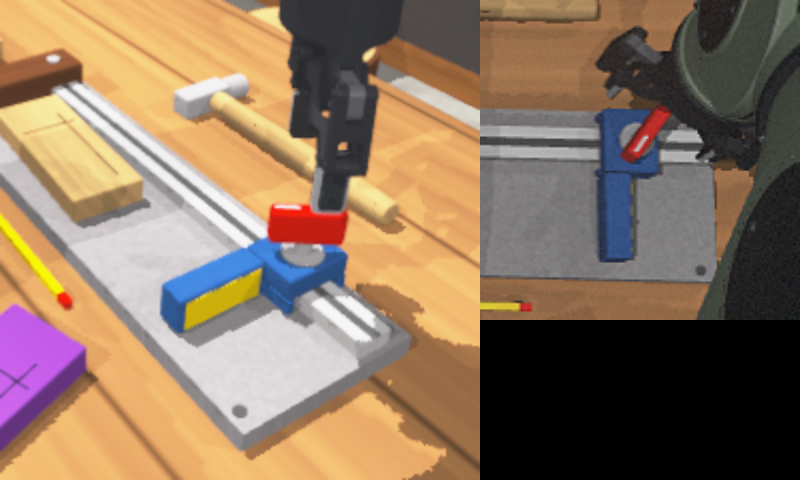

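```bash
python3 - <<'E'
from h import *
im=eyes.read_camera("side");m=mask(im,"red",(370,260,450,320));x=big(m).reshape(-1,2);print("red bbox",x.min(0),x.max(0),cv2.minAreaRect(x)[0])
print("pred knob",proj("side",[.5972,-.1809,.08]))
y=np.array([np.cos(.939),np.sin(.939),0])
for s in(-1,1):print("finger tip pred",s,proj("side",np.array([.598,-.180,.125])+s*.045*y))
E
```

```text
red bbox [394 283] [433 301] (413.5, 292.0)
pred knob [[412.1427 290.8299]]
finger tip pred -1 [[422.3489 284.82  ]]
finger tip pred 1 [[410.8915 248.2188]]
```

The side view shows the near fingertip at crop (328,205), which matches the prediction, so the fingers straddle the knob. I go down and grip.

```bash
python3 -m jog '[[-0.05,-0.05,-2,0,0,0],[-0.05,-0.05,-4,0,0,0],[-0.05,-0.05,-4.8,0,0,0],[-0.05,-0.05,-4.8,0,0,0],[-0.05,-0.05,-4.8,0,0,0]]'; python3 st.py;  python3 -m jog '[[0,0,0,0,0,0],[0,0,0,0,0,0],[0,0,0,0,0,0],[0,0,0,0,0,0],[0,0,0,0,0,0]]' 1 60; python3 -m jog '[[0,0,0,0,0,0],[0,0,0,0,0,0],[0,0,0,0,0,0],[0,0,0,0,0,0],[0,0,0,0,0,0]]'; python3 st.py
```

```text
clock: 3.22
position: [0.5974, -0.1815, 0.0812]
eef_rot: [0.977, 2.985, -0.0]
wrist_force: [-0.0, -0.5, 0.7]
opening: 1.002
t 3.22 p [ 0.5974 -0.1815  0.0812] yaw_y 0.9380387885154052 z [ 0.0007 -0.0003 -1.    ] f [-0.0389 -0.5489  0.6819] M [0.0055 0.0363 0.0324] op 1.0015335704567756
[ 0.268   0.9961 -0.0524  1.4478  0.0686  0.6988  1.125 ]
clock: 3.63
position: [0.5971, -0.1815, 0.0805]
eef_rot: [0.977, 2.985, -0.0]
wrist_force: [-0.2, 0.2, 0.1]
opening: 0.294
clock: 4.05
position: [0.5965, -0.1819, 0.0806]
eef_rot: [-0.978, -2.985, 0.001]
wrist_force: [-6.9, -0.9, 7.7]
opening: 0.154
t 4.05 p [ 0.5965 -0.1819  0.0806] yaw_y 0.937555390251956 z [-0.0011 -0.0005 -1.    ] f [-6.925  -0.9348  7.6909] M [-0.1635  1.0724 -0.0281] op 0.15395440008330225
[ 0.2683  0.9967 -0.0519  1.4493  0.0689  0.6983  1.1249]
```

```bash
python3 -m jog '[[0,0,0,0,0,0.09],[0,0,0,0,0,0.18],[0,0,0,0,0,0.27],[0,0,0,0,0,0.36],[0,0,0,0,0,0.45]]'; python3 st.py; python3 -m jog '[[0,0,0,0,0,0.09],[0,0,0,0,0,0.18],[0,0,0,0,0,0.27],[0,0,0,0,0,0.36],[0,0,0,0,0,0.45]]'; python3 -m jog '[[0,0,0,0,0,0.09],[0,0,0,0,0,0.18],[0,0,0,0,0,0.27],[0,0,0,0,0,0.34],[0,0,0,0,0,0.34]]'; python3 -m jog '[[0,0,0,0,0,0],[0,0,0,0,0,0],[0,0,0,0,0,0]]'; python3 st.py
```

```text
clock: 4.47
position: [0.5964, -0.1822, 0.0806]
eef_rot: [-0.281, -3.128, 0.002]
wrist_force: [-7.2, -2.3, 7.8]
opening: 0.157
t 4.47 p [ 0.5964 -0.1822  0.0806] yaw_y 1.3918161609069197 z [-0.0014 -0.001  -1.    ] f [-7.1768 -2.2756  7.7891] M [-0.3784  1.3845 -0.1397] op 0.15684222336143872
[ 0.3241  0.999  -0.172   1.4473  0.2231  0.7156  1.4524]
clock: 4.88
position: [0.5964, -0.1821, 0.0806]
eef_rot: [0.424, -3.111, 0.001]
wrist_force: [-6.5, -1.4, 7.8]
opening: 0.154
clock: 5.3
position: [0.5965, -0.1821, 0.0806]
eef_rot: [0.945, -2.995, 0.0]
wrist_force: [-6.8, -1.0, 9.0]
opening: 0.157
clock: 5.55
position: [0.5965, -0.182, 0.0806]
eef_rot: [0.938, -2.997, 0.001]
wrist_force: [-6.0, -1.9, 7.9]
opening: 0.152
t 5.55 p [ 0.5965 -0.182   0.0806] yaw_y 2.1775878855509916 z [-0.0011 -0.0009 -1.    ] f [-5.9861 -1.9267  7.9474] M [-0.1769  1.2389  0.0959] op 0.15224346588179613
[ 0.4184  1.0164 -0.3803  1.4436  0.4703  0.7734  2.0395]
```

```bash
python3 -m jog '[[0.01,0.5,0,0,0,0],[0.02,1.2,0,0,0,0],[0.03,2,0,0,0,0],[0.05,3,0,0,0,0],[0.06,4,0,0,0,0]]'; python3 st.py; python3 -m jog '[[0.02,1,0,0,0,0],[0.03,2,0,0,0,0],[0.05,3,0,0,0,0],[0.07,4,0,0,0,0],[0.08,5,0,0,0,0]]'; python3 st.py
```

```text
clock: 5.97
position: [0.5971, -0.1419, 0.0806]
eef_rot: [0.938, -2.997, 0.001]
wrist_force: [-6.2, -1.6, 7.8]
opening: 0.155
t 5.97 p [ 0.5971 -0.1419  0.0806] yaw_y 2.1771312278279327 z [-0.0009 -0.0011 -1.    ] f [-6.1828 -1.5691  7.792 ] M [-0.3382  0.9471 -0.0123] op 0.154753127919667
[ 0.3521  1.0029 -0.3668  1.4848  0.4658  0.7421  1.9703]
clock: 6.38
position: [0.598, -0.0916, 0.0806]
eef_rot: [0.938, -2.997, 0.001]
wrist_force: [-4.3, -3.2, 8.6]
opening: 0.154
t 6.38 p [ 0.598  -0.0916  0.0806] yaw_y 2.1774432614175017 z [-0.0009 -0.0011 -1.    ] f [-4.2897 -3.1938  8.628 ] M [-0.3999  0.9963 -0.0293] op 0.153816475055764
[ 0.2659  0.991  -0.3514  1.5205  0.4575  0.7134  1.8885]
```

```bash
python3 -m jog '[[0.01,0.6,0,0,0,0],[0.02,1.2,0,0,0,0],[0.03,1.8,0,0,0,0],[0.04,2.4,0,0,0,0],[0.05,3,0,0,0,0]]'; python3 st.py;  python3 -m jog '[[0.01,0.4,0,0,0,0],[0.02,0.8,0,0,0,0],[0.02,1.2,0,0,0,0],[0.03,1.6,0,0,0,0],[0.03,2,0,0,0,0]]'; python3 st.py; python3 - <<'E'
from h import *
a=eyes.read_camera("side");b=eyes.read_camera("top")
a=cv2.resize(a[180:340,210:410],(500,400));b=cv2.resize(b[150:270,215:365],(300,240))
o=np.zeros((400,800,3),np.uint8);o[:,:500]=a;o[:240,500:]=b
cv2.imwrite("pics/push.png",o[...,::-1])
E
```

```text
clock: 6.8
position: [0.5985, -0.0617, 0.0806]
eef_rot: [0.938, -2.997, 0.001]
wrist_force: [-4.8, -0.9, 8.7]
opening: 0.156
t 6.8 p [ 0.5985 -0.0617  0.0806] yaw_y 2.1776820517328397 z [-0.0009 -0.001  -1.    ] f [-4.8151 -0.9335  8.6614] M [-0.2551  1.1209  0.0187] op 0.15647607988332315
[ 0.2135  0.9864 -0.343   1.5337  0.4511  0.7018  1.842 ]
clock: 7.22
position: [0.5988, -0.042, 0.0806]
eef_rot: [0.938, -2.997, 0.001]
wrist_force: [-4.8, -2.4, 8.6]
opening: 0.155
t 7.22 p [ 0.5988 -0.042   0.0806] yaw_y 2.1775230759718935 z [-0.0009 -0.0012 -1.    ] f [-4.7581 -2.3786  8.6398] M [-0.5414  1.0444  0.0457] op 0.15548351573173005
[ 0.1783  0.9842 -0.3375  1.5393  0.4464  0.6962  1.8117]
```

View pics/push.png

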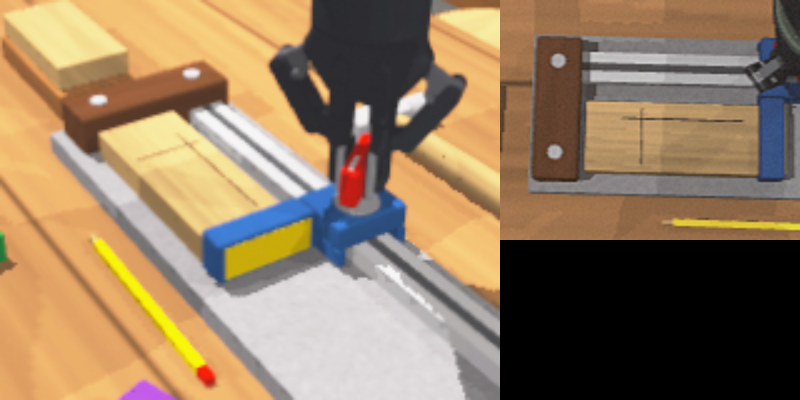

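The blank is squared against the jaw, with a few mm left at the stop (pic 583,140). I creep forward while watching the force.

```bash
for i in 1; do python3 -m jog '[[0,0.1,0,0,0,0],[0,0.2,0,0,0,0],[0,0.3,0,0,0,0],[0.01,0.4,0,0,0,0],[0.01,0.5,0,0,0,0]]'; done; python3 -m jog '[[0,0.1,0,0,0,0],[0,0.15,0,0,0,0],[0,0.2,0,0,0,0],[0,0.2,0,0,0,0]]';python3 -m jog '[[0,0.05,0,0,0,0],[0,0.1,0,0,0,0],[0,0.1,0,0,0,0]]'; python3 st.py
```

```text
clock: 7.73
position: [0.5989, -0.0371, 0.0806]
eef_rot: [0.938, -2.997, 0.001]
wrist_force: [-6.1, -2.4, 8.3]
opening: 0.147
clock: 8.07
position: [0.599, -0.0352, 0.0806]
eef_rot: [0.938, -2.997, 0.002]
wrist_force: [-4.6, -3.5, 8.7]
opening: 0.154
clock: 8.32
position: [0.5989, -0.0351, 0.0806]
eef_rot: [0.937, -2.997, 0.003]
wrist_force: [-4.9, -8.1, 8.8]
opening: 0.155
t 8.32 p [ 0.5989 -0.0351  0.0806] yaw_y 2.1769920019209144 z [-0.0009 -0.0025 -1.    ] f [-4.9411 -8.0745  8.8039] M [-1.502   0.9473  0.0811] op 0.15458725788444225
[ 0.1648  0.9835 -0.3344  1.5407  0.4451  0.6948  1.8   ]
```

```bash
python3 -m jog '[[0,0.05,0,0,0,0],[0,0.1,0,0,0,0],[0,0.1,0,0,0,0],[0,0.1,0,0,0,0]]'; python3 -m jog '[[0,0.05,0,0,0,0],[0,0.1,0,0,0,0],[0,0.1,0,0,0,0],[0,0.1,0,0,0,0]]'; python3 st.py
```

```text
clock: 8.65
position: [0.5989, -0.035, 0.0806]
eef_rot: [0.936, -2.997, 0.005]
wrist_force: [-3.8, -12.0, 8.6]
opening: 0.158
clock: 8.98
position: [0.5989, -0.0349, 0.0806]
eef_rot: [0.935, -2.997, 0.007]
wrist_force: [-3.9, -16.8, 9.3]
opening: 0.152
t 8.98 p [ 0.5989 -0.0349  0.0806] yaw_y 2.1757220676296125 z [-0.001  -0.0049 -1.    ] f [ -3.9454 -16.7595   9.2583] M [-3.4196  0.8627  0.0423] op 0.15154167045898473
[ 0.1622  0.9832 -0.332   1.5409  0.4457  0.6948  1.7971]
```

The jaw is firmly home at about 15 N. I tighten while keeping the push.

```bash
python3 -m jog '[[0,0,0,0,0,-0.09],[0,0,0,0,0,-0.18],[0,0,0,0,0,-0.27],[0,0,0,0,0,-0.36],[0,0,0,0,0,-0.45]]';python3 -m jog '[[0,0,0,0,0,-0.09],[0,0,0,0,0,-0.18],[0,0,0,0,0,-0.27],[0,0,0,0,0,-0.36],[0,0,0,0,0,-0.45]]'; python3 st.py; python3 -m jog '[[0,0,0,0,0,-0.07],[0,0,0,0,0,-0.14],[0,0,0,0,0,-0.21],[0,0,0,0,0,-0.28],[0,0,0,0,0,-0.34]]';python3 st.py; python3 -m jog '[[0,0,0,0,0,-0.02],[0,0,0,0,0,-0.04],[0,0,0,0,0,-0.04]]';python3 st.py
```

```text
clock: 9.4
position: [0.5988, -0.0346, 0.0806]
eef_rot: [0.236, -3.131, 0.007]
wrist_force: [-5.4, -14.5, 7.0]
opening: 0.149
clock: 9.82
position: [0.5989, -0.0342, 0.0806]
eef_rot: [-0.468, -3.106, 0.006]
wrist_force: [-5.4, -13.9, 6.8]
opening: 0.154
t 9.82 p [ 0.5989 -0.0342  0.0806] yaw_y 1.2717806115949055 z [-0.001  -0.0037 -1.    ] f [ -5.3505 -13.8999   6.8463] M [-2.753   0.9922  0.0467] op 0.15379756172004744
[ 0.0484  0.9687 -0.0958  1.5453  0.1394  0.6353  1.1533]
clock: 10.23
position: [0.599, -0.034, 0.0806]
eef_rot: [0.985, 2.983, -0.005]
wrist_force: [-4.4, -12.8, 6.2]
opening: 0.154
t 10.23 p [ 0.599  -0.034   0.0806] yaw_y 0.9328085330243315 z [-0.0006 -0.0033 -1.    ] f [ -4.4488 -12.7885   6.2351] M [-2.6714  0.7419  0.0141] op 0.15417471862630547
[ 0.0056  0.9691 -0.0079  1.5468  0.0167  0.6264  0.9204]
clock: 10.48
position: [0.599, -0.034, 0.0806]
eef_rot: [1.039, 2.964, -0.006]
wrist_force: [-3.4, -13.2, 5.7]
opening: 0.154
t 10.48 p [ 0.599  -0.034   0.0806] yaw_y 0.8964095922954609 z [-0.0006 -0.0036 -1.    ] f [ -3.4074 -13.1725   5.6934] M [-2.8153  0.765   1.0638] op 0.15375340478011726
[0.0007 0.9693 0.0019 1.547  0.0035 0.6259 0.8953]
```

The torque rose to 1.06 Nm at the stop, so the knob is tight. I relax the push, open, lift and retreat.

```bash
python3 -m jog '[[0,-0.1,0,0,0,0],[0,-0.2,0,0,0,0],[0,-0.2,0,0,0,0]]'; python3 st.py; python3 -m jog '[[0,0,0,0,0,0],[0,0,0,0,0,0],[0,0,0,0,0,0],[0,0,0,0,0,0],[0,0,0,0,0,0]]' -1;python3 -m jog '[[0,0,0,0,0,0],[0,0,0,0,0,0],[0,0,0,0,0,0],[0,0,0,0,0,0],[0,0,0,0,0,0]]'; python3 st.py
```

```text
clock: 10.73
position: [0.599, -0.0342, 0.0806]
eef_rot: [-1.036, -2.966, 0.002]
wrist_force: [-5.6, -3.7, 8.1]
opening: 0.158
t 10.73 p [ 0.599  -0.0342  0.0806] yaw_y 0.8987103628756545 z [-0.0007 -0.0011 -1.    ] f [-5.5648 -3.7452  8.106 ] M [-0.7945  0.8354  0.989 ] op 0.15762186179600135
[ 0.0038  0.9693 -0.0012  1.5466  0.0035  0.6264  0.899 ]
clock: 11.15
position: [0.5994, -0.0334, 0.0802]
eef_rot: [-1.037, -2.965, -0.0]
wrist_force: [-0.5, 0.2, 0.2]
opening: 0.853
clock: 11.57
position: [0.5993, -0.0335, 0.0803]
eef_rot: [-1.037, -2.965, 0.0]
wrist_force: [-0.3, -0.2, -0.4]
opening: 1.001
t 11.57 p [ 0.5993 -0.0335  0.0803] yaw_y 0.8979733138474095 z [-0.0001 -0.     -1.    ] f [-0.2813 -0.1863 -0.4293] M [0.0256 0.0417 0.0662] op 1.0005985414027494
[ 0.0034  0.97   -0.0018  1.5462  0.0027  0.6254  0.8982]
```

```bash
python3 -m jog '[[0,0,2,0,0,0],[0,0,5,0,0,0],[0,0,9,0,0,0],[0,0,13,0,0,0],[0,0,17,0,0,0]]'; python3 -m jog '[[-1,-4,0,0,0,0],[-2,-8,0,0,0,0],[-3,-12,0,0,0,0],[-4,-16,0,0,0,0],[-5,-20,0,0,0,0]]';python3 -m jog '[[-2,-3,0,0,0,0],[-4,-6,0,0,0,0],[-6,-9,0,0,0,0],[-8,-12,0,0,0,0],[-8,-12,0,0,0,0]]';python3 - <<'E'
from h import *
im=eyes.read_camera("top");s=eyes.read_camera("side")
def go(n,m,z):
    c,sz,a,b=rect("top",m,z);print(n,c,np.array(sz),a)
go("stop",mask(im,"dark",(222,160,264,248)),.052)
go("blank",mask(im,"pale",(256,190,355,242)),.042)
x=np.argwhere(mask(im,"red",(300,150,480,240)));print("red px",x.min(0),x.max(0))
go("knob",mask(im,"red",(300,150,480,240)),.095)
go("jaw",mask(im,"blue",(300,165,460,250)),.053)
o=np.zeros((600,780,3),np.uint8);o[:312]=cv2.resize(im[160:264,220:480],(780,312));o[312:,:432]=cv2.resize(s[180:340,210:450],(432,288))
cv2.imwrite("pics/end.png",o[...,::-1])
E
```

```text
clock: 11.98
position: [0.5989, -0.0335, 0.2523]
eef_rot: [-1.037, -2.965, 0.0]
wrist_force: [1.2, -0.9, 0.5]
opening: 0.997
clock: 12.4
position: [0.5485, -0.2353, 0.2505]
eef_rot: [1.037, 2.965, -0.0]
wrist_force: [-0.2, -0.5, 1.3]
opening: 0.997
clock: 12.82
position: [0.4646, -0.3598, 0.2504]
eef_rot: [-1.049, -2.96, 0.006]
wrist_force: [-1.3, -0.8, 0.6]
opening: 1.001
stop [0.5584 0.1895] [0.1373 0.0433] -0.010092258
blank [0.5321 0.082 ] [0.1652 0.0673] -1.5595211
red px [167 350] [190 370]
knob [ 0.6001 -0.0323] [0.0539 0.0117] -0.6370267
jaw [ 0.5306 -0.0132] [0.0769 0.0215] -0.010762811
```

View pics/end.png

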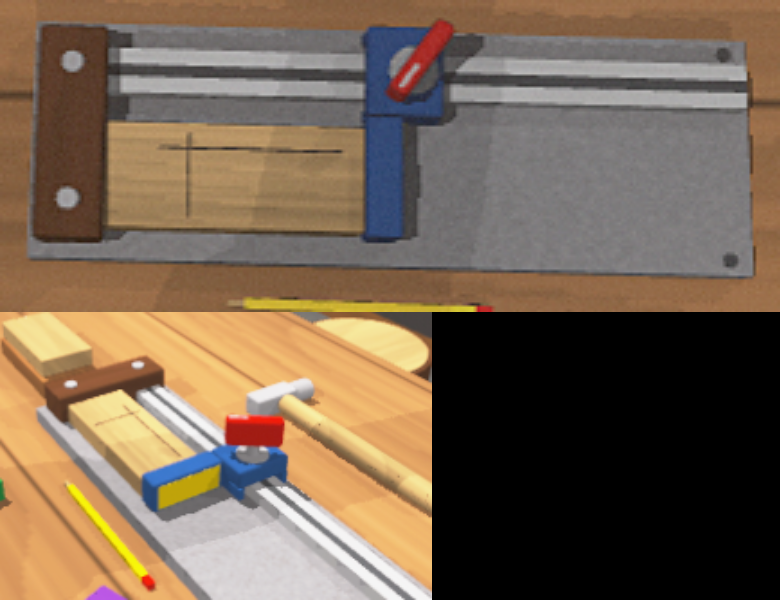

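The blank sits flush with the stop at (107,180) and the jaw at (366,180). The knob is back at -0.637 rad against -0.633 at the start, so it is tight.

```bash
python3 -m jog '[[0,0,0,0,0,0],[0,0,0,0,0,0],[0,0,0,0,0,0]]'; python3 -c "from cell import manip; print(manip.hand_in())"
```

```text
clock: 13.17
position: [0.47, -0.3526, 0.2503]
eef_rot: [1.035, 2.966, 0.0]
wrist_force: [0.1, 0.6, 0.2]
opening: 0.998
the job is handed in; nothing more can be done
None
```

The blank is clamped in the jig and the job is handed in, at about 13 s on the clock. I gripped the red knob and loosened it by about 1.24 rad. I then slid the jaw by the knob about 147 mm, until the blank was hard against the end stop at about 15 N. I kept that push on while turning the knob back to its tight stop, then let go and moved clear.

- **Knob:** the bar sits at -0.637 rad, against -0.633 rad when tight at the start. The torque rose to about 1 Nm at the stop.
- **Blank:** the pictures show no gap at the stop or the jaw, and the blank is square to the stop to within about 0.02 rad.
- **Disagreement:** the blank's mask came out at 165 mm instead of 170 mm. I put this down to edge pixels lost in the colour mask.
- **Bystanders:** the pencil, offcuts and hammer look undisturbed in the pictures, but I did not measure their positions.
- **Not tested:** I did not push on the jaw after tightening to check that it is locked.

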